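Throw out the blown tin, stack the sound ones

ROBOT

A 6-joint arm with a two-finger parallel gripper is mounted at the origin on a cart in front of the work surface, level with it; the furniture and walls round the work are solid. World frame = base frame: x ahead of the robot, y to its left, z up, the work surface at z = 0. Lengths are in m, angles in rad, forces in N, time in s.
With the tool pointing down it reaches from about 0.2 to 0.875 m from the base axis. Payload 3.4 kg.
Tool frame: the origin (TCP) lies on the mounting face of the last link; the fingertips stand 199 mm ahead of it and the grasp point (between the pads) lies 180 mm ahead of it (r.finger_overhang is the distance from the TCP to the fingertips, in m); z points along the fingers, y is the line along which they close (so a half turn about z gives the same grasp; the last joint's range is limited). The gripper opens to 94 mm and grips with 3 to 60 N. Pads are 16 mm wide; open, the fingers measure 119 mm over their backs; the gripper's body (75 mm by 177 mm) begins 78 mm behind the grasp point.
Start: joints at [1.182, 0.276, 1.505, -0, 1.361, -0.121], TCP at [0.152, 0.555, 0.405] pointing down, gripper open.
Joint ranges: [-2.89, 2.89], [-0.75, 2.08], [0.22, 2.7], [-1.18, 4.32], [0.11, 2.71], [-2.7, 2.7]. Speed limits (rad/s): [2.57, 2.57, 3.14, 3.14, 3.14, 3.14].

INTERFACE

Orientations are given as a rotation vector (axis times angle).
In Python, from station import read_state, optics, finish_job, r gives the robot as it stands.
- The arm moves only by the shell command python3 -m handwheel 'ROWS'. ROWS is JSON, a list that holds one entry, the list of rows, each a list of 5 numbers: the shift along the tool's x, y, z in mm, then the turn about the tool's z in degrees, then the opening, from 0 (shut) to 1 (fully open). In form: [[[dx, dy, dz, roll, jaw], ...]]. A call has 1 to 10 rows; each row is the pose to reach, as a shift and turn from the pose commanded when the call began, along the tool's axes at that moment; what a row does not reach only later rows make up. A row lasts 1/12 s, in which the tool goes at most 41.7 mm and 7.16 degrees, less where a joint would pass 70% of its speed; a pose out of reach is approached as far as the arm can. A call with a gripper value outside its range is refused whole. The fingers move at their own pace and stop on an object; the grip force is fixed at half the most. Time passes only in rows, so rows that repeat a pose let the fingers close. It gives the time, the measured TCP pose, the force, the opening and the grip force at its end, in the units of the state.
- read_state(): the state, without advancing time (a new reading comes with each control period).
- optics.grab_frame(name): name is "side" or "top"; returns (picture, depth): 480x640x3 uint8, red, green, blue; 480x640 float32, m along the optical axis (not along the pixel's ray), 0 where there is no reading.
- optics.calibration(name): a dict with "K" (3x3 intrinsics, pixels), "extrinsics" (4x4, takes a point from world to camera coordinates). Camera axes: x right, y up, looking along -z (the intrinsics and any distortion apply to the point x, -y, -z); pixel columns grow to the right and rows downward; lengths in m; the calibration is good to about 2 mm. A picture is of the moment at which its call begins. calibration takes no time and is no camera call.
- finish_job(): hands the job in; it is judged then, once.
The state is a dict: "t": time; "joint_positions": joint angles; "joint_vel": joint speeds; "joint_efforts": joint torques, N m; "tool_pos": TCP position; "ee_rot": TCP orientation; "wrist_force": force on the tool from outside, world axes, zero at the start; "wrist_torque": the same for the moment, N m; "grip_width": finger opening in m; "gripper_force": force on a finger pad.
Only numpy, scipy, OpenCV 4.12 (cv2) and the standard library are available. Lean on these libraries where they do the work, as an engineer would, in place of code of your own. Each camera call takes 0.05 s, during which the arm holds its last target. There are 200 camera calls.

TASK

One of the three fish tins has a blown, bulging base and must be thrown out: pressed lightly down at the end of its rim it rocks, while a sound tin stands steady. Before you move any, press on the tins' rims where they stand until you have seen which one rocks; stand that one flat in the enamel tray, and stack the two sound tins in the middle under the front of the shelf, pointing straight in and wholly under the board, the upper one seated in the rim of the lower. Leave the other things where they are, and let go of everything.

Things in the scene. Friction and masses are not known exactly. Their poses are not given: they have to be found in the camera images.
- tin_a: flat steel fish tin, 106 (its x) x 62 (y) x 26 mm, corners rounded, ring pull on the lid, 0.13 to 0.19 kg. Origin: centre of its underside; z up. Lid sunk 4 mm inside a raised seam bead 3.6 mm wide at the very edge; foot necked in to 95 x 51 mm over the lowest 2.6 mm, so that one tin seats in the bead of another, its origin 23.4 mm above the other's. Sound or blown: to be found out
- tin_b: fish tin like tin_a in look, size, height and origin. Of the three, two are sound (flat foot: 5 N down on the end of the rim does not stir them, over 14 N may tip them) and one is blown. Which is which must be found out
- tin_c: fish tin like tin_a in look, size, height and origin; sound or blown: to be found out. The blown one stands level on a round flat spot of 12 mm radius; 1 to 3 N down on the end of its rim make that end sink 3 to 4 mm (about 5 degrees), and it falls back level when let go
- shelf: fixed worktop shelf: oak board 170 mm deep (its x), 440 wide (y), 18 thick, underside 370 mm above the bare worktop, on two steel end frames at y = +-205 mm; goods on top. Origin: on the worktop below the board's centre, x away from the robot (front edge at x = -85 mm). Under it a gripper must lean back to the robot, some 20 to 40 degrees from vertical
- bay (a point): point on the worktop in the middle under the front of the shelf, 65 mm behind the board's front edge, axes as the shelf's. The stack's centre belongs here, within about 10 mm fore, 25 mm aft and 60 mm sideways
- tray: shallow white enamel tray with a dark rim, fixed on the worktop, 170 mm (its x) by 210 mm (its y), 30 mm high, floor and walls 4 mm thick. Origin: centre of its underside; z up
- dark_tin: closed black tin box, 58 x 190 x 68 mm, under the right end of the shelf, pointing in; a bystander. Origin: centre of its underside
- salt: glass salt shaker, 44 mm across, 90 mm high, under the left end of the shelf; a bystander. Origin: centre of its underside
- eggcup: terracotta-coloured egg cup, 48 mm across, 46 mm high, on the worktop left of the fish tins; a bystander. Origin: centre of its underside
- spoon: wooden spoon, 297 mm long, lying on the worktop at the far left; a bystander. Origin: centre of its underside
Not all that is in view belongs to the job. Leave any purple look-alike of the tin_b alone.

How it is judged:
By the outcome, as a careful person would: the job done as asked, in the order asked, and still so for the second after the job is handed in, with the robot touching nothing.
It also fails if it takes over 72 s, if anything falls off the work surface, if the arm or the gripper's body presses on something with over 40 N, if the wrist force passes 120 N, or if a joint passes its speed limit or range.

## Working session

There is one attempt and no reset: what is moved stays moved. The work goes in short steps, Python scripts to look and compute and a shell command to move; the robot and the scene stay as the last step left them, time stands still between calls to the robot, and variables do not carry over. Pictures are saved under pics/ and viewed, at most 14 in all, crops included, and the job is handed in when it is done.

```bash
ls; mkdir -p pics; cat > h.py <<'E'
import numpy as np,cv2
from station import read_state,optics,r
from scipy.spatial.transform import Rotation as R
def cal(n):
    c=optics.calibration(n);return np.array(c["K"]),np.array(c["extrinsics"]),c
def world(n,u,v,d):
    K,E,_=cal(n);u,v,d=map(lambda a:np.asarray(a,float),(u,v,d))
    x=(u-K[0,2])/K[0,0]*d;y=(v-K[1,2])/K[1,1]*d
    p=np.stack([x,-y,-d,np.ones_like(d)],-1)
    return (p@np.linalg.inv(E).T)[...,:3]
def plane(n,u,v,z):
    a=world(n,u,v,np.ones(np.shape(u)));K,E,_=cal(n);o=np.linalg.inv(E)[:3,3]
    return o+(a-o)*((z-o[2])/(a[...,2]-o[2]))[...,None]
def grab(n,f=None):
    p,d=optics.grab_frame(n)
    if f: cv2.imwrite('pics/'+f,cv2.cvtColor(p,cv2.COLOR_RGB2BGR))
    return p,d
def st():
    s=read_state();print({k:np.round(s[k],4).tolist() for k in("t","joint_positions","tool_pos","ee_rot","wrist_force","grip_width","gripper_force")});return s
E
python3 - <<'E'
from h import *
s=st()
for n in("side","top"):
    p,d=grab(n,n+'0.png');np.savez(n+'0',p=p,d=d);print(cal(n))
E
```

```text
pics
{'t': 0.0, 'joint_positions': [1.182, 0.2766, 1.5061, -0.0, 1.3607, -0.121], 'tool_pos': [0.1521, 0.5543, 0.4038], 'ee_rot': [-0.4193, -3.1131, 0.0027], 'wrist_force': [-0.0083, 0.394, -0.4601], 'grip_width': 0.0942, 'gripper_force': 0.0}
(array([[511.04425278,   0.        , 323.93310184],
       [  0.        , 511.04425278, 245.48774386],
       [  0.        ,   0.        ,   1.        ]]), array([[ 0.99992112,  0.00188656, -0.01241727, -0.51093505],
       [ 0.0097093 ,  0.51104357,  0.85949997, -0.12539515],
       [ 0.00796726, -0.85955274,  0.51098494, -1.41716599],
       [ 0.        ,  0.        ,  0.        ,  1.        ]]), {'K': array([[511.04425278,   0.        , 323.93310184],
       [  0.        , 511.04425278, 245.48774386],
       [  0.        ,   0.        ,   1.        ]]), 'extrinsics': array([[ 0.99992112,  0.00188656, -0.01241727, -0.51093505],
       [ 0.0097093 ,  0.51104357,  0.85949997, -0.12539515],
       [ 0.00796726, -0.85955274,  0.51098494, -1.41716599],
       [ 0.        ,  0.        ,  0.        ,  1.        ]])})
(array([[591.34552901,   0.        , 317.71751296],
       [  0.        , 591.34552901, 235.71494219],
       [  0.        ,   0.        ,   1.        ]]), array([[ 0.15777018, -0.98741916,  0.01058164,  0.06715593],
       [ 0.90147326,  0.14839505,  0.40660161, -0.50246282],
       [-0.40305648, -0.05461054,  0.91354429, -1.41044813],
       [ 0.        ,  0.        ,  0.        ,  1.        ]]), {'K': array([[591.34552901,   0.        , 317.71751296],
       [  0.        , 591.34552901, 235.71494219],
       [  0.        ,   0.        ,   1.        ]]), 'extrinsics': array([[ 0.15777018, -0.98741916,  0.01058164,  0.06715593],
       [ 0.90147326,  0.14839505,  0.40660161, -0.50246282],
       [-0.40305648, -0.05461054,  0.91354429, -1.41044813],
       [ 0.        ,  0.        ,  0.        ,  1.        ]])})
```

View pics/side0.png

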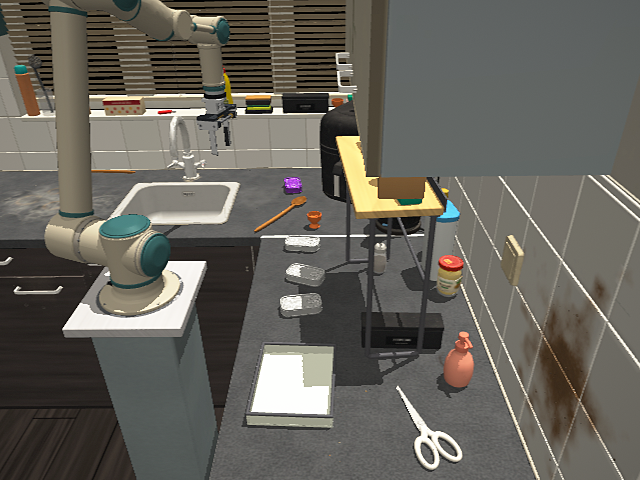

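View pics/top0.png

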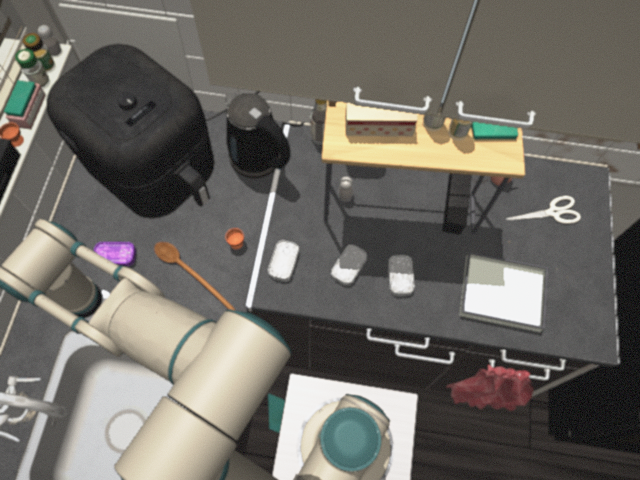

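Top view: three tins at about (284,260), (349,265) and (401,276), tray at (503,292), shelf board at (423,138). The side view shows the same tins at (302,243), (305,273) and (301,305). Next I measure them.

```bash
cat >> h.py <<'E'
def tins(n,p,d,boxes,zr=(0.010,0.040)):
    hsv=cv2.cvtColor(p,cv2.COLOR_RGB2HSV)
    v,u=np.mgrid[:480,:640];W=world(n,u,v,d)
    for b in boxes:
        m=np.zeros((480,640),bool);m[b[1]:b[3],b[0]:b[2]]=1
        m&=(d>0)&(W[...,2]>zr[0])&(W[...,2]<zr[1])
        q=W[m]
        if len(q)<20: print(n,b,'few');continue
        zt=np.percentile(q[:,2],95)
        nn,cc,ss,_=cv2.connectedComponentsWithStats(m.astype(np.uint8));k=1+np.argmax(ss[1:,4]);q=W[cc==k]
        top=q[q[:,2]>zt-0.008]
        (c,sz,a)=cv2.minAreaRect((top[:,:2]*1000).astype(np.float32))
        if sz[0]<sz[1]: a+=90
        print(n,'c',np.round(c,1),'sz',np.round(np.sort(sz),1),'long axis deg',round((a+90)%180-90,1),'ztop95',round(zt*1000,1),'med z',round(np.median(q[:,2])*1000,1),len(q))
E
python3 - <<'E'
from h import *
T=np.load('top0.npz');S=np.load('side0.npz')
for b in [(262,232,306,288),(325,238,374,292),(380,247,422,302)]: tins('top',T['p'],T['d'],[b])
for b in [(275,232,330,254),(275,258,335,292),(270,288,335,322)]: tins('side',S['p'],S['d'],[b])
for n,D in(('top',T),('side',S)):
    d=D['d'];v,u=np.mgrid[:480,:640];W=world(n,u,v,d)
    hsv=cv2.cvtColor(D['p'],cv2.COLOR_RGB2HSV)
    m=(d>0)&(abs(W[...,2]-.388)<.02)&(hsv[...,0]>10)&(hsv[...,0]<32)&(hsv[...,1]>70)
    q=W[m];print(n,'board z',np.percentile(q[:,2],[5,50,95]),'x',np.percentile(q[:,0],[.5,99.5]),'y',np.percentile(q[:,1],[.5,99.5]),cv2.minAreaRect((q[:,:2]*1000).astype(np.float32)),len(q))
    for nm,b in (('tray',(455,250,550,335) if n=='top' else (245,340,340,430)),('dark',(440,170,472,235) if n=='top' else (360,310,444,352)),('salt',(337,174,356,204) if n=='top' else (370,240,388,274)),('egg',(224,225,246,252) if n=='top' else (303,208,325,230))):
        mm=np.zeros((480,640),bool);mm[b[1]:b[3],b[0]:b[2]]=1
        mm&=(d>0)&(W[...,2]>.015)&(W[...,2]<.12);q=W[mm]
        if len(q)<10: print(nm,'few'); continue
        print(nm,np.round(np.percentile(q,[1,50,99],axis=0).T,3).tolist(),[np.round(a,1) for a in cv2.minAreaRect((q[:,:2]*1000).astype(np.float32))])
    for pt in ([(300,300),(440,300),(503,290)] if n=='top' else [(280,330),(350,250),(290,380)]): print(pt,np.round(W[pt[1],pt[0]],4))
E
```

```text
top c [438.9 233. ] sz [ 62.9 109.1] long axis deg -5.8 ztop95 29.3 med z 23.0 884
top c [455.6  57.4] sz [ 62.5 108.6] long axis deg -22.5 ztop95 29.1 med z 22.7 882
top c [448.3 -82.5] sz [ 63.6 107.5] long axis deg 10.4 ztop95 28.9 med z 22.4 905
side c [440.2 226.1] sz [ 72.1 105.4] long axis deg -6.8 ztop95 25.6 med z 21.2 462
side c [456.9  52.1] sz [ 68.1 107.8] long axis deg -22.1 ztop95 25.7 med z 21.4 599
side c [449.2 -87.8] sz [ 67.6 105.6] long axis deg 10.3 ztop95 25.8 med z 21.7 747
top board z [0.38111284 0.38810207 0.3924166 ] x [0.54482757 0.69274768] y [-0.28056751  0.15731681] ((434.9505615234375, 361.7940368652344), (1265.0343017578125, 630.3226928710938), 84.83338928222656) 7962
tray [[0.358, 0.447, 0.537], [-0.462, -0.362, -0.247], [0.015, 0.031, 0.04]] [array([ 448.1, -354.9]), array([214.6, 176.6]), np.float64(86.9)]
dark [[0.597, 0.664, 0.755], [-0.24, -0.208, -0.182], [0.016, 0.067, 0.076]] [array([ 685.4, -222.6]), array([ 77.7, 181.2]), np.float64(87.8)]
salt [[0.646, 0.657, 0.681], [0.078, 0.097, 0.117], [0.016, 0.06, 0.094]] [array([664.2,  98.8]), arra
[... 463 characters left out ...]
6.81217575073242) 5218
tray [[0.359, 0.442, 0.536], [-0.469, -0.406, -0.253], [0.015, 0.03, 0.036]] [array([ 447.4, -359.7]), array([216.6, 173.3]), np.float64(87.1)]
dark [[0.599, 0.691, 0.783], [-0.28, -0.241, -0.191], [0.016, 0.064, 0.113]] [array([ 691.7, -234.4]), array([189.,  96.]), np.float64(0.3)]
salt [[0.653, 0.671, 0.698], [0.068, 0.08, 0.145], [0.016, 0.053, 0.09]] [array([674.7, 107.1]), array([86.3, 36.6]), np.float64(79.7)]
egg [[0.454, 0.475, 0.498], [0.338, 0.357, 0.393], [0.017, 0.037, 0.048]] [array([476.1, 364.5]), array([50.4, 50.9]), np.float64(40.3)]
(280, 330) [ 0.4021 -0.1693 -0.0023]
(350, 250) [ 5.917e-01  2.074e-01 -4.000e-04]
(290, 380) [ 0.4377 -0.3457  0.0054]
```

```bash
python3 - <<'E'
from h import *
T=np.load('top0.npz');S=np.load('side0.npz')
s=read_state();M=R.from_rotvec(s['ee_rot']).as_matrix();o=np.array(s['tool_pos']);print(np.round(M,3))
a=np.arctan2(o[1],o[0]);rad=np.array([np.cos(a),np.sin(a),0]);tan=np.array([-np.sin(a),np.cos(a),0])
Q=[]
for n,D in(('top',T),('side',S)):
    v,u=np.mgrid[:480,:640];W=world(n,u,v,D['d']);q=W[(D['d']>0)&(np.linalg.norm(W-o,axis=-1)<.42)&(W[...,2]>.15)&(W[...,1]<.75)];Q.append(q)
q=np.vstack(Q)-o;ra=q@rad;ta=q@tan
for z in np.arange(-.22,.34,.02):
    m=(abs(q[:,2]-z)<.01)
    if m.sum()>5: print(round(z,2),m.sum(),'rad',np.round(np.percentile(ra[m],[1,99]),3),'tan',np.round(np.percentile(ta[m],[1,99]),3))
# board top outline, top view
d=T['d'];W=world('top',*np.meshgrid(np.arange(640),np.arange(480)),d);hsv=cv2.cvtColor(T['p'],cv2.COLOR_RGB2HSV)
m=((d>0)&(abs(W[...,2]-.388)<.012)&(hsv[...,0]>10)&(hsv[...,0]<32)&(hsv[...,1]>70)).astype(np.uint8)
m[:90]=0;nn,cc,ss,_=cv2.connectedComponentsWithStats(m);k=1+np.argmax(ss[1:,4]);B=cc==k
# front edge: lowest row per column, back: highest
us=np.arange(335,515,4);vf=np.array([np.where(B[:,x])[0].max() for x in us])
zt=np.median(W[B][:,2]);print('board top',zt,ss[k])
P=plane('top',us,vf,.388);print('front fit(top-plane)',np.polyfit(P[:,1],P[:,0],1),np.round(P[::8],3))
q=W[B];print(cv2.minAreaRect((q[:,:2]*1000).astype(np.float32)))
# front edge vertical profile via depth in column 420
for v in range(150,180,2): print(v,np.round(W[v,420],3),hsv[v,420])
E
```

```text
[[-0.964  0.265 -0.001]
 [ 0.265  0.964 -0.001]
 [ 0.    -0.002 -1.   ]]
-0.22 226 rad [0.01  0.182] tan [-0.345  0.22 ]
-0.2 381 rad [-0.055  0.194] tan [-0.354  0.219]
-0.18 478 rad [-0.063  0.208] tan [-0.367  0.219]
-0.16 611 rad [-0.062  0.212] tan [-0.376  0.224]
-0.14 807 rad [-0.061  0.222] tan [-0.383  0.233]
-0.12 790 rad [-0.063  0.231] tan [-0.39   0.232]
-0.1 1091 rad [-0.082  0.231] tan [-0.393  0.024]
-0.08 770 rad [-0.089  0.214] tan [-0.391  0.029]
-0.06 299 rad [-0.093  0.085] tan [-0.037  0.029]
-0.04 117 rad [-0.048  0.017] tan [-0.025  0.019]
-0.02 194 rad [-0.045  0.   ] tan [-0.038  0.033]
-0.0 399 rad [-0.04   0.009] tan [-0.038  0.032]
0.02 261 rad [-0.04   0.006] tan [-0.037  0.034]
0.04 369 rad [-0.039  0.008] tan [-0.037  0.034]
0.06 343 rad [-0.038  0.006] tan [-0.036  0.035]
0.08 360 rad [-0.038  0.006] tan [-0.037  0.036]
0.1 371 rad [-0.038  0.008] tan [-0.036  0.036]
0.12 373 rad [-0.038  0.005] tan [-0.036  0.035]
0.14 315 rad [-0.038  0.005] tan [-0.038  0.034]
0.16 495 rad [-0.041  0.014] tan [-0.062  0.051]
0.18 404 rad [-0.046  0.031] tan [-0.067
[... 608 characters left out ...]
6033325195312, -62.64007568359375), (159.22650146484375, 441.563232421875), 3.844341278076172)
150 [ 0.601 -0.059  0.387] [ 26  76 243]
152 [ 0.596 -0.059  0.387] [ 23  86 243]
154 [ 0.592 -0.06   0.385] [ 23  91 243]
156 [ 0.588 -0.061  0.384] [ 22  95 241]
158 [ 0.582 -0.061  0.385] [ 23  88 243]
160 [ 0.573 -0.061  0.391] [ 23  88 243]
162 [ 0.569 -0.061  0.389] [ 23  86 243]
164 [ 0.562 -0.061  0.392] [ 23  83 244]
166 [ 0.559 -0.062  0.389] [ 18 111 227]
168 [ 0.56  -0.064  0.379] [ 17 105 121]
170 [ 0.79  -0.108 -0.004] [16 58 97]
172 [ 0.781 -0.108 -0.001] [60  3 98]
174 [ 0.775 -0.109 -0.002] [173  11  97]
176 [ 0.767 -0.109  0.001] [130   8  95]
178 [ 0.762 -0.11  -0.002] [90  3 97]
```

```bash
cat >> h.py <<'E'
def go(tip,yaw=None,s=None):
    """tip: world m of fingertip centre; yaw: wanted world angle (deg) of tool y (mod 180). prints dx,dy,dz (mm), roll(deg)"""
    s=s or read_state();M=R.from_rotvec(s['ee_rot']).as_matrix();o=np.array(s['tool_pos'])
    t=np.array(tip,float)-M[:,2]*r.finger_overhang
    dd=M.T@(t-o)*1000
    cy=np.degrees(np.arctan2(M[1,1],M[0,1]));ro=0
    if yaw is not None: ro=-((yaw-cy+90)%180-90)
    print('go',np.round(dd,1),'roll',round(ro,1),'n rows',round(np.linalg.norm(dd)/41.7,1),'yaw now',round(cy,1),'j6',round(s['joint_positions'][5],2))
def tip():
    s=read_state();M=R.from_rotvec(s['ee_rot']).as_matrix();o=np.array(s['tool_pos']);print('t',s['t'],'tip mm',np.round((o+M[:,2]*r.finger_overhang)*1000,1),'F',np.round(s['wrist_force'],2),'tau',np.round(s['wrist_torque'],3),'w',s['grip_width']);return s
E
python3 - <<'E'
from h import *
tip();go((.390,.237,.045),90)
# board front edge
T=np.load('top0.npz');S=np.load('side0.npz')
for vv in(164,165,166,167): print(vv,plane('top',np.array(420.),np.array(float(vv)),.388))
print(plane('top',np.array(420.),np.array(169.),.370))
# side: board corner pixels
K,E,_=cal('side');d=S['d'];W=world('side',*np.meshgrid(np.arange(640),np.arange(480)),d)
hsv=cv2.cvtColor(S['p'],cv2.COLOR_RGB2HSV)
for row in (150,165,180,195,205,212):
    us=np.where((hsv[row,:,0]>10)&(hsv[row,:,0]<32)&(hsv[row,:,1]>70)&(abs(W[row,:,2]-.388)<.03))[0];us=us[(us>330)&(us<440)]
    print(row,us.min(),us.max(),np.round(W[row,us.min()+1],3),np.round(plane('side',np.array(us.min()*1.),np.array(row*1.),.388),3))
E
```

```text
t 0.1 tip mm [152.  554.1 204.7] F [-0.15  0.12 -0.24] tau [ 0.002 -0.019  0.034] w 0.09369040051335294
go [-313.4 -242.5  160.1] roll -15.3 n rows 10.2 yaw now 74.7 j6 -0.12
164 [ 0.56478855 -0.06185026  0.388     ]
165 [ 0.562288   -0.06207114  0.388     ]
166 [ 0.55979143 -0.06229166  0.388     ]
167 [ 0.55729884 -0.06251184  0.388     ]
[ 0.56338629 -0.06501835  0.37      ]
150 337 360 [0.55  0.054 0.382] [0.548 0.039 0.388]
165 342 363 [ 0.559 -0.054  0.386] [ 0.557 -0.059  0.388]
180 346 427 [ 0.565 -0.143  0.387] [ 0.563 -0.145  0.388]
195 350 436 [ 0.571 -0.217  0.387] [ 0.569 -0.22   0.388]
205 353 439 [ 0.575 -0.262  0.386] [ 0.572 -0.265  0.388]
212 355 439 [ 0.577 -0.288  0.385] [ 0.575 -0.295  0.388]
```

```bash
python3 -m handwheel '[[[-313,-242,160,-15,0],[-313,-242,160,-15,0],[-313,-242,160,-15,0],[-313,-242,160,-15,0],[-313,-242,160,-15,0],[-313,-242,160,-15,0],[-313,-242,160,-15,0],[-313,-242,160,-15,0],[-313,-242,160,-15,0],[-313,-242,160,-15,0]]]'; python3 - <<'E'
from h import *
tip();go((.390,.237,.029),90)
E
```

```text
t: 0.93
tool_pos: [0.3838, 0.2455, 0.2485]
ee_rot: [0.009, 3.142, 0.0]
wrist_force: [0.4, 0.4, -0.6]
grip_width: 0.0307
gripper_force: 0.0
t 0.9333 tip mm [383.8 245.6  49.3] F [ 0.36  0.39 -0.59] tau [ 0.072 -0.03  -0.047] w 0.030664148553507957
go [-6.2 -8.5 20.3] roll -0.3 n rows 0.5 yaw now 89.7 j6 -1.15
```

```bash
python3 -m handwheel '[[[-5,-4,14,0,0],[-5,-4,14,0,0],[-5,-4,14,0,0],[-5,-4,14,0,0],[-5,-4,14,0,0]]]'; python3 - <<'E'
from h import *
tip();go((.390,.237,.027),90);p,d=grab('side');np.savez('L_pre',p=p,d=d);p,d=grab('top');np.savez('L_pret',p=p,d=d);
cv2.imwrite('pics/L1.png',cv2.cvtColor(cv2.resize(np.hstack([p[200:340,220:440]]),None,fx=3,fy=3),cv2.COLOR_RGB2BGR));tip()
E
```

```text
t: 1.35
tool_pos: [0.3878, 0.2442, 0.236]
ee_rot: [0.007, 3.141, 0.001]
wrist_force: [-0.0, -0.0, 0.2]
grip_width: 0.0007
gripper_force: 0.0
t 1.35 tip mm [388.  244.4  36.8] F [-0.03 -0.01  0.24] tau [-0.053  0.037  0.038] w 0.0006843926878903274
go [-2.  -7.4  9.8] roll -0.2 n rows 0.3 yaw now 89.8 j6 -1.16
t 1.45 tip mm [388.  244.4  36.8] F [-0.69  0.25  0.01] tau [ 0.051  0.019 -0.024] w 0.0008365491984981903
```

View pics/L1.png

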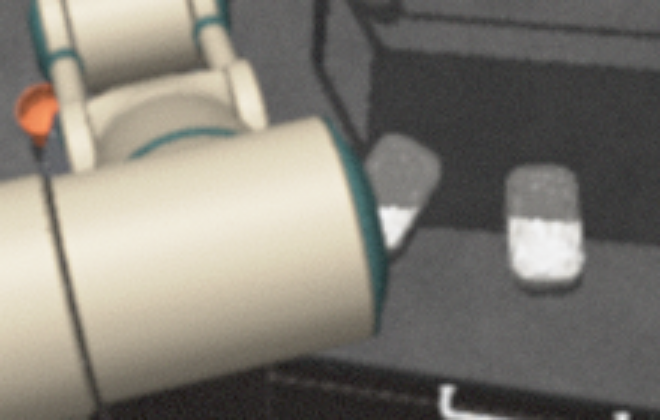

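The arm hides the left tin from the top camera, so I'll use the wrist force and the side camera. I'm pressing gently.

```bash
python3 -m handwheel '[[[-2,-8,7,0,0],[-2,-8,9,0,0],[-2,-8,10,0,0],[-2,-8,11,0,0],[-2,-8,11.5,0,0],[-2,-8,11.5,0,0],[-2,-8,11.5,0,0]]]'; python3 - <<'E'
from h import *
tip();p,d=grab('side');np.savez('L_p1',p=p,d=d);tip()
E
```

```text
t: 2.03
tool_pos: [0.3902, 0.2352, 0.2237]
ee_rot: [-0.009, -3.141, -0.0]
wrist_force: [-0.4, -0.2, 1.1]
grip_width: 0.0003
gripper_force: 0.4
t 2.0333 tip mm [390.1 235.2  24.5] F [-0.45 -0.22  1.11] tau [0.026 0.149 0.064] w 0.0003231493426215779
t 2.0833 tip mm [390.2 235.2  24.5] F [-0.58  0.5   0.63] tau [0.006 0.119 0.025] w -8.555538271590342e-05
```

```bash
python3 -m handwheel '[[[0,0,0.5,0,0],[0,0,1,0,0],[0,0,1,0,0],[0,0,1,0,0]]]'; python3 - <<'E'
from h import *
tip();p,d=grab('side');np.savez('L_p2',p=p,d=d);tip()
E
```

```text
t: 2.42
tool_pos: [0.3903, 0.2352, 0.2227]
ee_rot: [0.009, 3.141, 0.0]
wrist_force: [0.0, -0.1, 0.3]
grip_width: 0.0007
gripper_force: 0.3
t 2.4167 tip mm [390.3 235.2  23.5] F [ 0.03 -0.11  0.31] tau [ 0.05   0.043 -0.001] w 0.0007411614224627168
t 2.4667 tip mm [390.3 235.2  23.5] F [-0.19  0.6   0.62] tau [ 0.041  0.077 -0.036] w 0.00028192383736929695
```

```bash
python3 - <<'E'
from h import *
ims=[np.load(f)['p'][222:262,262:342] for f in('L_pre.npz','L_p2.npz')]
cv2.imwrite('pics/L2.png',cv2.cvtColor(cv2.resize(np.hstack(ims),None,fx=5,fy=5,interpolation=cv2.INTER_CUBIC),cv2.COLOR_RGB2BGR))
E
```

```text
(no output)
```

View pics/L2.png

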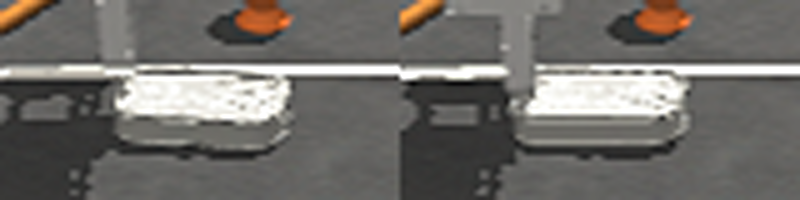

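```bash
python3 -m handwheel '[[[0,0,0.5,0,0],[0,0,1,0,0],[0,0,1.5,0,0],[0,0,1.5,0,0],[0,0,1.5,0,0]]]'; python3 - <<'E'
from h import *
tip();p,d=grab('side');np.savez('L_p3',p=p,d=d);tip();grab('side');tip()
for f in('L_pre','L_p1','L_p2','L_p3'):
    g=cv2.cvtColor(np.load(f+'.npz')['p'],cv2.COLOR_RGB2GRAY).astype(float)
    # white lid strip / grey wall boundary and base per column
    o=[]
    for c in(292,296,300,304,308,312,316):
        col=g[228:262,c];o.append(round(float((np.clip(col[5:24]-130,0,None)*np.arange(5,24)).sum()/max(1,np.clip(col[5:24]-130,0,None).sum())),2))
    print(f,o)
E
```

```text
t: 2.88
tool_pos: [0.3902, 0.2352, 0.2214]
ee_rot: [0.009, 3.141, 0.0]
wrist_force: [-1.6, 0.3, 4.6]
grip_width: 0.0002
gripper_force: 2.2
t 2.8833 tip mm [390.2 235.3  22.2] F [-1.62  0.26  4.6 ] tau [-0.034  0.297 -0.07 ] w 0.00016478849504395653
t 2.9333 tip mm [390.2 235.3  22.2] F [-0.86 -0.74  3.88] tau [-0.047  0.249 -0.003] w 0.0005396541803763526
t 2.9833 tip mm [390.2 235.2  22.2] F [-1.11  0.17  4.37] tau [-0.017  0.224 -0.009] w 0.0006453188765415381
L_pre [12.09, 12.1, 12.31, 12.31, 12.36, 12.68, 11.76]
L_p1 [12.38, 12.33, 11.91, 12.06, 12.11, 12.13, 11.78]
L_p2 [12.37, 12.35, 12.13, 12.15, 12.0, 12.13, 11.42]
L_p3 [11.97, 12.38, 12.15, 12.03, 12.19, 11.63, 11.21]
```

The left tin sinks about 3.8 mm under roughly 1 N, then stiffens past 4 N at the end of its travel, and its far end rises in the side view. It is the blown tin, so I grasp it now.

```bash
python3 -m handwheel '[[[0,0,-38,0,0],[0,0,-38,0,0],[-49,-4,-38,6,1],[-49,-4,-38,6,1],[-49,-4,-38,6,1],[-49,-4,-38,6,1],[-49,-4,-38,6,1],[-49,-4,-38,6,1],[-49,-4,-38,6,1],[-49,-4,-38,6,1]]]'; python3 - <<'E'
from h import *
tip();p,d=grab('side');np.savez('L_p4',p=p,d=d);go((.4395,.231,.007),84)
tins('side',p,d,[(275,232,330,254)])
E
```

```text
t: 3.82
tool_pos: [0.4385, 0.231, 0.2591]
ee_rot: [-0.173, -3.136, 0.0]
wrist_force: [-0.4, 0.6, -0.4]
grip_width: 0.0505
gripper_force: 0.0
t 3.8167 tip mm [438.4 231.   59.9] F [-0.41  0.62 -0.4 ] tau [ 0.012 -0.05   0.037] w 0.05047343962926059
go [-0.9  0.1 53. ] roll -0.3 n rows 1.3 yaw now 83.7 j6 -1.12
side c [440.  226.2] sz [ 71.4 105.7] long axis deg -6.5 ztop95 26.0 med z 21.5 454
```

```bash
python3 -m handwheel '[[[-1,0,0,0,1],[-1,0,0,0,1],[-1,0,0,0,1],[-1,0,0,0,1],[-1,0,0,0,1],[-1,0,15,0,1],[-1,0,35,0,1],[-1,0,53,0,1],[-1,0,53,0,1],[-1,0,53,0,0.5]]]'; python3 -m handwheel '[[[0,0,0,0,0.5],[0,0,0,0,0.5],[0,0,0,0,0.5],[0,0,0,0,0.5],[0,0,0,0,0.5],[0,0,0,0,0.5],[0,0,0,0,0.5]]]'; python3 - <<'E'
from h import *
tip()
E
```

```text
t: 4.7
tool_pos: [0.4399, 0.2307, 0.2056]
ee_rot: [-0.174, -3.135, 0.001]
wrist_force: [-0.5, 0.8, -0.4]
grip_width: 0.09
gripper_force: 0.0
t: 5.28
tool_pos: [0.4404, 0.2308, 0.2069]
ee_rot: [0.174, 3.136, 0.001]
wrist_force: [-1.1, -0.8, 6.3]
grip_width: 0.0612
gripper_force: 30.0
t 5.2833 tip mm [440.7 230.9   7.7] F [-1.06 -0.77  6.26] tau [-0.193  0.067 -0.021] w 0.06117061648539095
```

```bash
python3 - <<'E'
from h import *
go((.4475,-.357,.100),92);go((.4475,-.357,.013),92)
E
```

```text
go [ -71.7 -583.5  -92.5] roll -8.3 n rows 14.3 yaw now 83.7 j6 -1.12
go [ -71.6 -583.5   -5.5] roll -8.3 n rows 14.1 yaw now 83.7 j6 -1.12
```

```bash
python3 -m handwheel '[[[0,0,-40,0,0.5],[0,0,-80,0,0.5],[0,0,-92,0,0.5],[-6,-50,-92,-8,0.5],[-72,-583,-92,-8,0.5],[-72,-583,-92,-8,0.5],[-72,-583,-92,-8,0.5],[-72,-583,-92,-8,0.5],[-72,-583,-92,-8,0.5],[-72,-583,-92,-8,0.5]]]'; python3 - <<'E'
from h import *
s=tip();print(s['gripper_force']);go((.4475,-.357,.100),92)
E
```

```text
t: 6.12
tool_pos: [0.4429, -0.0577, 0.2979]
ee_rot: [0.045, -3.141, -0.001]
wrist_force: [1.1, 0.2, -1.8]
grip_width: 0.0617
gripper_force: 30.0
t 6.1167 tip mm [442.9 -57.6  98.7] F [ 1.13  0.16 -1.79] tau [-0.004 -0.094  0.013] w 0.061669628260720456
30.001253429800272
go [   4.  -299.4   -1.5] roll -0.3 n rows 7.2 yaw now 91.7 j6 -1.89
```

```bash
python3 -m handwheel '[[[4,-275,-1,0,0.5],[4,-275,-1,0,0.5],[4,-275,-1,0,0.5],[4,-275,-1,0,0.5],[4,-275,-1,0,0.5],[4,-275,-1,0,0.5],[4,-275,-1,0,0.5],[4,-275,-1,0,0.5],[4,-275,-1,0,0.5]]]'; python3 - <<'E'
from h import *
s=tip();print(s['gripper_force']);go((.4475,-.357,.013),92);grab('top','t1.png');tip()
E
```

```text
t: 6.87
tool_pos: [0.4473, -0.3323, 0.2982]
ee_rot: [0.041, -3.14, -0.003]
wrist_force: [-0.3, 1.0, -1.6]
grip_width: 0.0618
gripper_force: 30.0
t 6.8667 tip mm [ 447.1 -331.9   99. ] F [-0.27  0.98 -1.57] tau [ 0.067  0.073 -0.044] w 0.061833271435567154
29.99941734597087
go [  0.1 -25.2  85.9] roll -0.5 n rows 2.1 yaw now 91.5 j6 -2.36
t 6.9167 tip mm [ 446.8 -330.4   99. ] F [ 0.24  0.96 -2.07] tau [ 0.014 -0.016 -0.028] w 0.06152453381561531
```

View pics/t1.png

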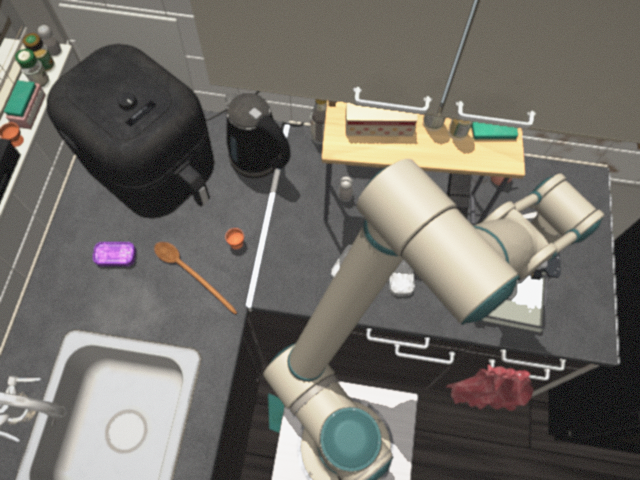

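The view shows the arm holding the tin over the tray at about (515,280), with the other objects undisturbed. Lowering it now.

```bash
python3 -m handwheel '[[[0,-26,0,0,0.5],[0,-26,0,0,0.5],[0,-26,30,0,0.5],[0,-26,60,0,0.5],[0,-26,75,0,0.5],[0,-26,81,0,0.5],[0,-26,84,0,0.5],[0,-26,86,0,0.5],[0,-26,86,0,0.5],[0,-26,86,0,0.5]]]';  python3 - <<'E'
from h import *
s=tip();print(s['gripper_force'])
E
```

```text
t: 7.75
tool_pos: [0.4489, -0.3571, 0.2143]
ee_rot: [-0.046, 3.14, -0.002]
wrist_force: [0.2, 0.4, -2.6]
grip_width: 0.0616
gripper_force: 30.0
t 7.75 tip mm [ 449.2 -357.4   15.1] F [ 0.15  0.37 -2.65] tau [ 0.033 -0.017 -0.037] w 0.061598437904834144
29.99950647354126
```

```bash
python3 -m handwheel '[[[0,0,1,0,0.5],[0,0,2,0,0.5],[0,0,3,0,0.5],[0,0,3,0,0.5],[0,0,3,0,0.5]]]';  python3 - <<'E'
from h import *
s=tip();grab('top');tip()
E
```

```text
t: 8.17
tool_pos: [0.4485, -0.3572, 0.2109]
ee_rot: [-0.045, 3.14, -0.001]
wrist_force: [-0.8, 0.4, 4.3]
grip_width: 0.0618
gripper_force: 30.0
t 8.1667 tip mm [ 448.7 -357.4   11.7] F [-0.85  0.4   4.27] tau [ 0.227  0.136 -0.009] w 0.061782470948036745
t 8.2167 tip mm [ 448.7 -357.3   11.7] F [-0.59  0.92  6.07] tau [0.228 0.192 0.017] w 0.06157451306481822
```

```bash
python3 -m handwheel '[[[0,0,0,0,0.95],[0,0,0,0,0.95],[0,0,0,0,0.95],[0,0,0,0,0.95],[0,0,0,0,0.95],[0,0,-35,0,0.95],[0,0,-75,0,1],[0,0,-75,0,1]]]';  python3 - <<'E'
from h import *
s=tip();go((.424,-.089,.070),100.4)
p,d=grab('side');np.savez('s2',p=p,d=d)
for b in [(275,258,335,292),(270,288,335,322)]: tins('side',p,d,[b])
tins('side',p,d,[(255,352,330,420)],zr=(.016,.045))
E
```

```text
t: 8.88
tool_pos: [0.4503, -0.3588, 0.2917]
ee_rot: [-0.046, 3.132, -0.014]
wrist_force: [1.1, -1.5, 1.4]
grip_width: 0.0936
gripper_force: 0.0
t 8.8833 tip mm [ 452.  -360.6   92.5] F [ 1.06 -1.49  1.42] tau [0.011 0.023 0.079] w 0.09364379196952081
go [ 20.3 272.5  19.8] roll -8.7 n rows 6.6 yaw now 91.7 j6 -2.39
side c [489.   44.9] sz [45.4 75.1] long axis deg -87.9 ztop95 25.8 med z 21.8 230
side c [485.4 -83.6] sz [36.2 67.8] long axis deg -88.3 ztop95 26.0 med z 21.5 234
side c [ 447.4 -359.4] sz [ 67.  104.5] long axis deg 1.4 ztop95 33.6 med z 26.1 1149
```

```bash
python3 -m handwheel '[[[20,272,18,-9,1],[20,272,18,-9,1],[20,272,18,-9,1],[20,272,18,-9,1],[20,272,18,-9,1],[20,272,18,-9,1],[20,272,18,-9,1],[20,272,18,-9,1],[20,272,18,-9,1]]]';  python3 - <<'E'
from h import *
s=tip();p,d=grab('side');np.savez('s3',p=p,d=d)
for b in [(275,258,335,292),(270,288,335,322)]: tins('side',p,d,[b])
tins('side',p,d,[(255,352,330,420)],zr=(.016,.045))
s=tip();go((.424,-.0885,.0065),100.4)
p,d=grab('top','t2.png')
E
```

```text
t: 9.68
tool_pos: [0.4199, -0.0846, 0.2664]
ee_rot: [0.296, -3.126, -0.001]
wrist_force: [-0.5, 0.3, -0.6]
grip_width: 0.0941
gripper_force: 0.0
t 9.6833 tip mm [419.6 -84.5  67.2] F [-0.52  0.31 -0.63] tau [-0.021 -0.012  0.016] w 0.09409410957899714
side c [470.8  47. ] sz [70.4 77. ] long axis deg -24.1 ztop95 25.7 med z 21.3 405
side c [449.6 -88.5] sz [ 68.8 105.6] long axis deg 8.8 ztop95 25.9 med z 21.5 720
side c [ 447.6 -358. ] sz [ 66.2 104.2] long axis deg -0.5 ztop95 33.6 med z 26.0 1211
t 9.7333 tip mm [420.5 -85.7  67.5] F [-0.22  0.12  0.75] tau [ 0.009 -0.009  0.001] w 0.09436076468063886
go [-2.9 -3.4 61. ] roll 0.3 n rows 1.5 yaw now 100.7 j6 -2.12
```

View pics/t2.png

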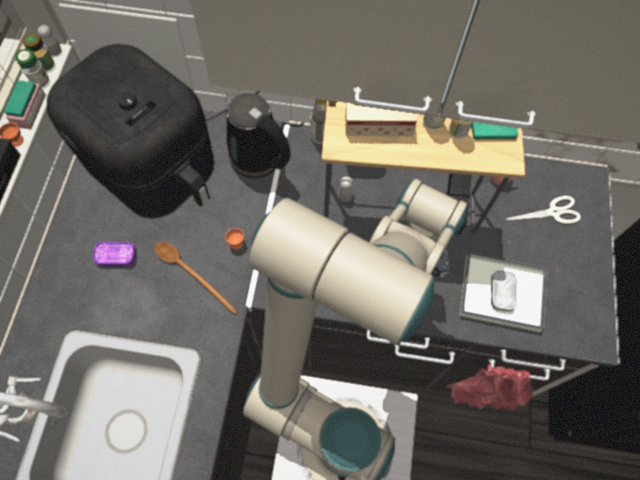

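The blown tin sits flat in the tray at (503,290). Now I take the right tin.

```bash
python3 -m handwheel '[[[-3,-3,20,0,1],[-3,-3,45,0,1],[-3,-3,61,0,1],[-3,-3,61,0,1],[-3,-3,61,0,0.5],[-3,-3,61,0,0.5],[-3,-3,61,0,0.5],[-3,-3,61,0,0.5],[-3,-3,61,0,0.5],[-3,-3,61,0,0.5]]]';  python3 - <<'E'
from h import *
s=tip();p,d=grab('side');np.savez('s4',p=p,d=d);s=tip();print(s['gripper_force'])
tins('side',p,d,[(270,285,335,322)])
F=np.array([.559,-.063]);u=np.array([np.cos(np.radians(4.3)),np.sin(np.radians(4.3))])
g=F-.058*u;print(g);go((*g,.03),94.3)
E
```

```text
t: 10.62
tool_pos: [0.4244, -0.0883, 0.2069]
ee_rot: [-0.292, 3.126, -0.002]
wrist_force: [-0.3, -1.5, 2.3]
grip_width: 0.0621
gripper_force: 29.8
t 10.6167 tip mm [424.7 -88.5   7.7] F [-0.32 -1.49  2.34] tau [-0.135  0.091 -0.02 ] w 0.06206740281346492
t 10.6667 tip mm [424.7 -88.5   7.7] F [-0.05 -1.61  5.05] tau [-0.168  0.059 -0.004] w 0.06204986516124622
29.85406681895256
side c [449.4 -86.5] sz [ 79.  106.4] long axis deg 19.7 ztop95 27.7 med z 21.6 647
[ 0.50116326 -0.06734877]
go [-79.    6.6 -22.2] roll 6.4 n rows 2.0 yaw now 100.7 j6 -2.12
```

```bash
python3 -m handwheel '[[[0,0,-16,0,0.5],[0,0,-20,0,0.5],[-30,3,-20,3,0.5],[-60,5,-20,6,0.5],[-79,6.6,-20,6.4,0.5],[-79,6.6,-20,6.4,0.5],[-79,6.6,-20,6.4,0.5],[-79,6.6,-12,6.4,0.5],[-79,6.6,-5,6.4,0.5],[-79,6.6,-2,6.4,0.5]]]';  python3 -m handwheel '[[[0,0,1,0,0.5],[0,0,2,0,0.5],[0,0,2,0,0.5],[0,0,2,0,0.5]]]'; python3 - <<'E'
from h import *
s=tip();grab('side','t3.png');s=tip()
E
```

```text
t: 11.5
tool_pos: [0.4987, -0.0669, 0.2068]
ee_rot: [0.116, -3.136, -0.002]
wrist_force: [-4.3, 3.7, 23.7]
grip_width: 0.0619
gripper_force: 29.9
t: 11.83
tool_pos: [0.4987, -0.0669, 0.2068]
ee_rot: [0.116, -3.136, -0.002]
wrist_force: [-4.7, 0.2, 10.7]
grip_width: 0.0617
gripper_force: 29.9
t 11.8333 tip mm [498.  -66.8   7.6] F [-4.66  0.25 10.74] tau [ 0.189  0.797 -0.079] w 0.06172250000031932
t 11.8833 tip mm [498.  -66.8   7.6] F [-5.14  1.59  9.92] tau [ 0.236  0.812 -0.061] w 0.061772418232857014
```

View pics/t3.png

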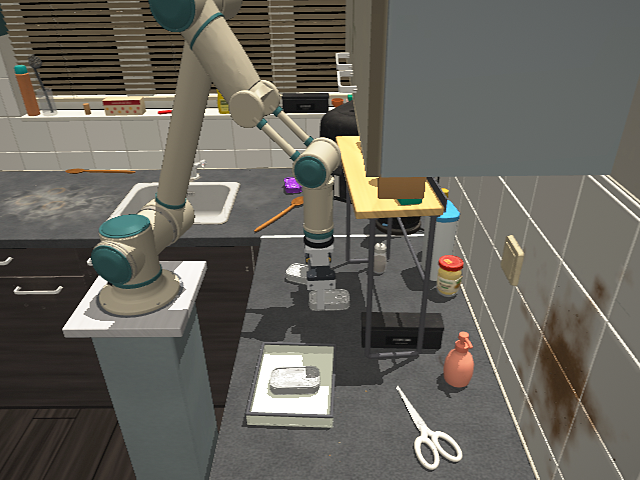

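```bash
python3 -m handwheel '[[[0,0,0,0,1],[0,0,0,0,1],[0,0,0,0,1],[0,0,0,0,1],[0,0,0,0,1],[0,0,-35,0,1],[0,0,-65,0,1],[0,0,-65,0,1],[0,0,-65,0,1]]]';  python3 - <<'E'
from h import *
s=tip();p,d=grab('side');np.savez('s5',p=p,d=d);tins('side',p,d,[(290,285,365,322)]);s=tip()
go((.4338,.0639,.070),67.7)
E
```

```text
t: 12.63
tool_pos: [0.5011, -0.0672, 0.2726]
ee_rot: [-0.117, 3.135, -0.002]
wrist_force: [-0.5, -0.6, -0.4]
grip_width: 0.094
gripper_force: 0.0
t 12.6333 tip mm [501.9 -67.4  73.4] F [-0.47 -0.64 -0.44] tau [0.025 0.055 0.002] w 0.0940405110737808
side c [523.8 -67.9] sz [ 69.9 104.3] long axis deg 2.9 ztop95 26.3 med z 21.5 698
t 12.6833 tip mm [500.6 -67.   72.1] F [-0.66 -0.49 -0.66] tau [0.067 0.012 0.03 ] w 0.09367449987711776
go [ 56.9 135.5   2. ] roll 26.6 n rows 3.5 yaw now 94.3 j6 -1.92
```

```bash
python3 -m handwheel '[[[57,135.5,2,26.5,1],[57,135.5,2,26.5,1],[57,135.5,2,26.5,1],[57,135.5,2,26.5,1],[57,135.5,2,26.5,1],[57,135.5,2,26.5,1],[57,135.5,2,26.5,1]]]';  python3 - <<'E'
from h import *
s=tip();p,d=grab('side');np.savez('s6',p=p,d=d);tins('side',p,d,[(290,285,365,322),(275,258,335,292)]);p,d=grab('top');np.savez('t6',p=p,d=d);tins('top',p,d,[(360,200,430,320)]);s=tip()
go((.4338,.0639,.0065),67.7)
E
```

```text
t: 13.27
tool_pos: [0.4338, 0.0637, 0.2685]
ee_rot: [-0.603, -3.083, 0.001]
wrist_force: [-0.2, 0.6, -0.0]
grip_width: 0.0939
gripper_force: 0.0
t 13.2667 tip mm [433.6  63.6  69.3] F [-0.17  0.59 -0.03] tau [-0.055 -0.041 -0.03 ] w 0.09390693053326854
side c [523.  -67.5] sz [ 68.7 104.2] long axis deg 5.3 ztop95 26.0 med z 21.7 716
side c [456.6  52.5] sz [ 69.2 107.4] long axis deg -21.3 ztop95 26.1 med z 21.4 596
top c [521.2 -62. ] sz [ 62.4 108.5] long axis deg 3.3 ztop95 28.8 med z 22.9 770
t 13.3667 tip mm [434.3  63.   69.6] F [0.88 0.17 0.6 ] tau [-0.003 -0.047 -0.003] w 0.09396868053104075
go [ 0.8  0.7 63.1] roll 0.0 n rows 1.5 yaw now 67.7 j6 -1.2
```

```bash
python3 -m handwheel '[[[0.5,0.5,20,0,1],[0.5,0.5,45,0,1],[0.5,0.5,62,0,1],[0.5,0.5,62,0,1],[0.5,0.5,62,0,0.5],[0.5,0.5,62,0,0.5],[0.5,0.5,62,0,0.5],[0.5,0.5,62,0,0.5],[0.5,0.5,62,0,0.5],[0.5,0.5,62,0,0.5]]]'; python3 -m handwheel '[[[0,0,-30,0,0.5],[0,0,-63,0,0.5],[0,0,-63,0,0.5],[0,0,-63,0,0.5],[0,0,-63,0,0.5]]]'; python3 - <<'E'
from h import *
s=tip();p,d=grab('side');tins('side',p,d,[(260,220,345,292)],zr=(.03,.1));p,d=grab('top');np.savez('t7',p=p,d=d);tins('top',p,d,[(360,200,430,320)]);s=tip();print(s['gripper_force'])
go((.4990,-.0668,.070),94.2)
E
```

```text
t: 14.2
tool_pos: [0.4336, 0.0645, 0.2079]
ee_rot: [0.605, 3.081, 0.0]
wrist_force: [-1.0, 0.0, 3.0]
grip_width: 0.0618
gripper_force: 30.0
t: 14.62
tool_pos: [0.4327, 0.0646, 0.2698]
ee_rot: [-0.606, -3.082, 0.0]
wrist_force: [-0.2, 0.4, -1.4]
grip_width: 0.0613
gripper_force: 30.0
t 14.6167 tip mm [432.5  64.6  70.6] F [-0.24  0.35 -1.4 ] tau [0.029 0.023 0.047] w 0.06129411266220476
side c [456.2  46.5] sz [ 87.6 102.7] long axis deg -34.5 ztop95 92.2 med z 82.9 665
top c [521.8 -61.8] sz [ 62.8 106.8] long axis deg 2.6 ztop95 28.9 med z 22.9 791
t 14.7167 tip mm [431.8  64.6  69.7] F [-0.69 -0.37 -1.85] tau [-0.044 -0.017  0.007] w 0.06209364583168432
29.977564653090667
go [-111.9  -96.2   -0.5] roll -26.4 n rows 3.5 yaw now 67.8 j6 -1.19
```

```bash
python3 -m handwheel '[[[-112,-96,0,-26.4,0.5],[-112,-96,0,-26.4,0.5],[-112,-96,0,-26.4,0.5],[-112,-96,0,-26.4,0.5],[-112,-96,0,-26.4,0.5],[-112,-96,0,-26.4,0.5],[-112,-96,0,-26.4,0.5],[-112,-96,0,-26.4,0.5]]]'; python3 - <<'E'
from h import *
s=tip();p,d=grab('side');tins('side',p,d,[(290,230,365,300)],zr=(.074,.1));p,d=grab('top');s=tip();s=tip();
go((.4987,-.0669,.038),94.2)
E
```

```text
t: 15.38
tool_pos: [0.4996, -0.0657, 0.2692]
ee_rot: [0.114, -3.137, -0.002]
wrist_force: [-0.3, 0.2, -1.7]
grip_width: 0.0617
gripper_force: 30.0
t 15.3833 tip mm [499.  -65.5  70. ] F [-0.27  0.24 -1.65] tau [ 0.024  0.054 -0.009] w 0.06168924508501631
side c [523.7 -73.1] sz [ 80.5 105.5] long axis deg 0.1 ztop95 92.2 med z 83.0 620
t 15.4833 tip mm [499.5 -65.4  70.6] F [-0.02  0.1  -2.01] tau [ 0.03   0.    -0.044] w 0.0615570900427642
t 15.4833 tip mm [499.5 -65.4  70.6] F [-0.02  0.1  -2.01] tau [ 0.03   0.    -0.044] w 0.0615570900427642
go [ 0.9 -1.4 32.6] roll 0.0 n rows 0.8 yaw now 94.2 j6 -1.91
```

```bash
python3 -m handwheel '[[[0.8,-1.4,15,0,0.5],[0.8,-1.4,30,0,0.5],[0.8,-1.4,33,0,0.5],[0.8,-1.4,33,0,0.5],[0.8,-1.4,33,0,0.5],[0.8,-1.4,36,0,0.5],[0.8,-1.4,37,0,0.5],[0.8,-1.4,38,0,0.5],[0.8,-1.4,39,0,0.5],[0.8,-1.4,39,0,0.5]]]'; python3 - <<'E'
from h import *
s=tip();p,d=grab('side');s=tip();tins('side',p,d,[(290,270,365,322)],zr=(.012,.08));
cv2.imwrite('pics/t4.png',cv2.cvtColor(cv2.resize(p[230:330,270:390],None,fx=5,fy=5,interpolation=cv2.INTER_CUBIC),cv2.COLOR_RGB2BGR))
E
```

```text
t: 16.32
tool_pos: [0.4998, -0.0681, 0.2314]
ee_rot: [0.114, -3.139, -0.0]
wrist_force: [-1.0, 1.4, 0.6]
grip_width: 0.0615
gripper_force: 30.0
t 16.3167 tip mm [499.8 -68.1  32.2] F [-1.    1.42  0.64] tau [0.141 0.195 0.063] w 0.06148914678700275
t 16.3667 tip mm [499.8 -68.1  32.2] F [-2.03  0.63 -0.4 ] tau [0.197 0.142 0.031] w 0.061540682657895446
side c [ 503.7 -112.4] sz [ 9.3 18.4] long axis deg 9.1 ztop95 67.1 med z 44.3 930
```

View pics/t4.png

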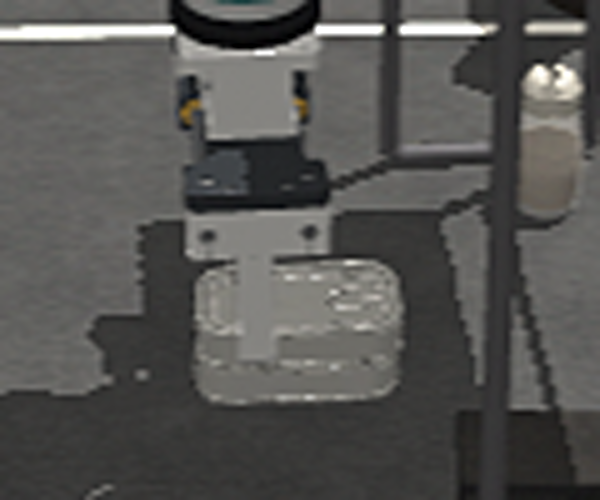

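The upper tin is in line with the lower. The height difference is 23.5 mm, against the 23.4 mm expected when seated, so I release it and check.

```bash
python3 -m handwheel '[[[0,0,0.7,0,0.5],[0,0,0.7,0,0.5],[0,0,0.7,0,1],[0,0,0.7,0,1],[0,0,0.7,0,1],[0,0,0.7,0,1],[0,0,0.7,0,1],[0,0,-35,0,1],[0,0,-70,0,1],[0,0,-75,0,1]]]'; python3 - <<'E'
from h import *
s=tip()
p,d=grab('side');tins('side',p,d,[(290,270,365,322)],zr=(.012,.065))
v,u=np.mgrid[:480,:640];W=world('side',u,v,d);m=(v>275)&(v<322)&(u>300)&(u<352)&(W[...,2]>.042)&(W[...,2]<.06)&(W[...,0]<.6);q=W[m];print(np.percentile(q[:,2],[5,50,95]),[np.round(a,1) for a in cv2.minAreaRect((q[:,:2]*1000).astype(np.float32))],len(q))
F=np.array([.559,-.063]);u=np.array([np.cos(np.radians(4.3)),np.sin(np.radians(4.3))]);lat=np.array([-u[1],u[0]])
for c in([.5222,-.0650],): 
    e=np.array(c)-F;print('along',e@u*1000,'lat',e@lat*1000)
c=np.array([.5225,-.065])
g=c-u*(.053+.0595+.012);print(g);go((*g,.10),4.3)
E
```

```text
t: 17.2
tool_pos: [0.5018, -0.0687, 0.311]
ee_rot: [-0.114, 3.13, -0.004]
wrist_force: [0.9, -0.5, -0.5]
grip_width: 0.0941
gripper_force: 0.0
t 17.2 tip mm [503.6 -69.2 111.8] F [ 0.9  -0.51 -0.54] tau [ 0.007 -0.013 -0.064] w 0.0941187552593435
side c [524.7 -68.9] sz [ 67.7 104.9] long axis deg 2.8 ztop95 49.1 med z 43.9 982
[0.04289355 0.04558828 0.04971093] [array([524.7, -68.9]), array([104.9,  67.7]), np.float64(2.8)] 604
along -36.84637036737697 lat 0.76484688015863
[ 0.39835045 -0.07433485]
go [104.9   2.3   9.9] roll 89.9 n rows 2.5 yaw now 94.2 j6 -1.92
```

```bash
python3 -m handwheel '[[[105,2,5,90,1],[105,2,5,90,1],[105,2,5,90,1],[105,2,5,90,1],[105,2,5,90,1],[105,2,5,90,1],[105,2,5,90,1],[105,2,5,90,1],[105,2,5,90,1],[105,2,5,90,1]]]'; python3 -m handwheel '[[[0,0,0,19,1],[0,0,0,19,1],[0,0,0,19,1],[0,0,0,19,1],[0,0,0,19,1]]]'; python3 - <<'E'
from h import *
s=tip();p,d=grab('top');np.savez('t8',p=p,d=d);tins('top',p,d,[(360,180,430,320)],zr=(.035,.07));s=tip()
go((.3980,-.0743,.008),4.3)
E
```

```text
t: 18.08
tool_pos: [0.3946, -0.0736, 0.3001]
ee_rot: [-1.752, -2.606, 0.001]
wrist_force: [0.1, -0.2, 0.7]
grip_width: 0.0939
gripper_force: 0.0
t: 18.5
tool_pos: [0.3947, -0.0737, 0.3004]
ee_rot: [-2.148, -2.29, 0.001]
wrist_force: [0.8, 0.6, -0.6]
grip_width: 0.0942
gripper_force: 0.0
t 18.5 tip mm [394.4 -73.6 101.2] F [ 0.85  0.64 -0.56] tau [-0.068  0.056  0.003] w 0.09419105063677466
top c [561.5 -44.4] sz [10.3 35.9] long axis deg -21.8 ztop95 51.7 med z 44.8 34
t 18.55 tip mm [394.5 -73.6 101.3] F [-0.05  0.29 -0.31] tau [-0.08   0.046  0.004] w 0.09383555231949899
go [-1.   3.5 93.3] roll -0.6 n rows 2.2 yaw now 3.7 j6 -0.42
```

```bash
python3 -m handwheel '[[[-0.5,0,40,-0.6,1],[-0.5,0,80,-0.6,1],[-0.5,0,94,-0.6,1],[-0.5,0,94,-0.6,1],[-0.5,0,94,-0.6,1],[-0.5,8,94,-0.6,1],[-0.5,14,94,-0.6,1],[-0.5,20,94,-0.6,1],[-0.5,20,94,-0.6,1]]]'; python3 - <<'E'
from h import *
s=tip();p,d=grab('side','t5.png');tins('side',p,d,[(290,270,385,322)],zr=(.042,.065));s=tip()
E
```

```text
t: 19.3
tool_pos: [0.4171, -0.0734, 0.2083]
ee_rot: [2.137, 2.298, 0.003]
wrist_force: [0.7, -0.5, -0.4]
grip_width: 0.0944
gripper_force: 0.0
t 19.3 tip mm [417.8 -73.6   9.1] F [ 0.67 -0.46 -0.38] tau [-0.064  0.08   0.022] w 0.09440146879856653
side c [524.7 -67.6] sz [ 69.9 119.1] long axis deg 1.4 ztop95 51.2 med z 45.5 647
t 19.35 tip mm [417.  -73.4   8.8] F [-0.32  0.2  -0.48] tau [-0.088  0.061  0.001] w 0.09399454863406724
```

View pics/t5.png

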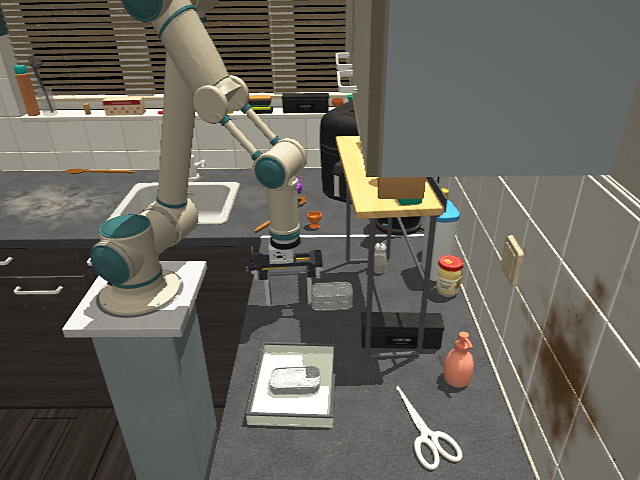

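```bash
python3 - <<'E'
from h import *
s=tip();o=np.array(s['tool_pos']);M=R.from_rotvec(s['ee_rot']).as_matrix()
p,d=grab('side');v,u=np.mgrid[:480,:640];W=world('side',u,v,d)
for v0 in (262,268,272,276,280,285,290,295,300,304):
    row=[]
    for c in range(300,322,1):
        q=M.T@(W[v0,c]-o)*1000
        row.append((c,round(q[1]),round(q[0]),round(W[v0,c,2]*1000)))
    print(v0,row[2:16])
E
```

```text
t 19.35 tip mm [417.  -73.4   8.8] F [-0.32  0.2  -0.48] tau [-0.088  0.061  0.001] w 0.09399454863406724
262 [(302, 41, -20, 147), (303, 43, -22, 148), (304, 46, -22, 148), (305, 48, -25, 149), (306, 51, -22, 148), (307, 53, -25, 149), (308, 56, -22, 147), (309, 58, -24, 148), (310, 60, -27, 151), (311, 63, -24, 148), (312, 65, -27, 150), (313, 68, -26, 149), (314, 70, -24, 148), (315, 73, -28, 150)]
268 [(302, 42, 180, -1), (303, 45, 181, -2), (304, 48, 183, -4), (305, 51, 177, 0), (306, 50, -20, 129), (307, 53, -18, 127), (308, 55, -21, 129), (309, 58, -24, 131), (310, 60, -20, 128), (311, 63, -23, 130), (312, 65, -24, 130), (313, 67, -23, 130), (314, 78, 177, -1), (315, 72, -23, 129)]
272 [(302, 40, -26, 121), (303, 42, -31, 124), (304, 45, -26, 121), (305, 47, -27, 121), (306, 50, -34, 126), (307, 52, -34, 126), (308, 54, -35, 127), (309, 57, -31, 123), (310, 59, -32, 124), (311, 62, -30, 123), (312, 64, -34, 125), (313, 67, -33, 125), (314, 69, -34, 125), (315, 72, -28, 121)]
276 [(302, 41, 140, -3), (303, 44, 138, -1), (304, 47, 136, -1), (305, 49, 130, 4), (306, 49, -30, 111)
[... 1118 characters left out ...]
8, 37), (308, 53, -12, 40), (309, 55, -8, 37), (310, 58, -9, 37), (311, 61, 4, 28), (312, 63, -23, 47), (313, 65, -23, 47), (314, 68, -23, 47), (315, 70, -28, 51)]
300 [(302, 37, 21, 0), (303, 40, 21, 0), (304, 42, 20, 1), (305, 45, 18, 2), (306, 47, -10, 23), (307, 50, -12, 24), (308, 52, -10, 23), (309, 55, -13, 24), (310, 58, -9, 22), (311, 60, -6, 19), (312, 62, -22, 30), (313, 65, -27, 34), (314, 67, -27, 34), (315, 70, -27, 34)]
304 [(302, 36, 3, 1), (303, 39, 5, -1), (304, 42, 1, 2), (305, 44, -1, 3), (306, 47, 1, 1), (307, 49, -12, 11), (308, 52, 1, 1), (309, 55, 1, 1), (310, 57, 3, -1), (311, 60, -6, 6), (312, 62, -19, 16), (313, 65, -21, 16), (314, 67, -23, 18), (315, 69, -30, 23)]
```

```bash
python3 -m handwheel '[[[0,5,0,0,1],[0,11,0,0,1],[0,17,0,0,1],[0,23,0,0,1],[0,29,0,0,1],[0,35,0,0,1],[0,41,0,0,1],[0,46,0,0,1],[0,50,0,0,1],[0,50,0,0,1]]]'; python3 - <<'E'
from h import *
s=tip();go((0.559-.052*.9972,-.063-.052*.075,.008),4.3)
p,d=grab('side');np.savez('s9',p=p,d=d);v,u=np.mgrid[:480,:640];W=world('side',u,v,d);m=(v>260)&(v<325)&(u>328)&(u<395)&(W[...,2]>.044)&(W[...,2]<.06)&(W[...,0]<.65)&(abs(W[...,1]+.065)<.06);q=W[m];print([np.round(a,1) for a in cv2.minAreaRect((q[:,:2]*1000).astype(np.float32))],len(q))
cv2.imwrite('pics/t6.png',cv2.cvtColor(np.hstack([cv2.resize(p[130:330,250:410],None,fx=2.5,fy=2.5,interpolation=cv2.INTER_CUBIC),cv2.resize(grab('top')[0][100:300,320:480],None,fx=2.5,fy=2.5,interpolation=cv2.INTER_CUBIC)]),cv2.COLOR_RGB2BGR))
E
```

```text
t: 20.23
tool_pos: [0.4662, -0.0696, 0.2071]
ee_rot: [2.139, 2.299, 0.002]
wrist_force: [0.7, -0.4, -0.2]
grip_width: 0.0943
gripper_force: 0.0
t 20.2333 tip mm [466.6 -69.6   7.9] F [ 0.73 -0.37 -0.24] tau [-0.11   0.034 -0.016] w 0.094296480118788
go [-0.2 40.7  0. ] roll -0.2 n rows 1.0 yaw now 4.1 j6 -0.37
[array([574.8, -64.8]), array([101.8,  67.3]), np.float64(4.8)] 447
```

View pics/t6.png

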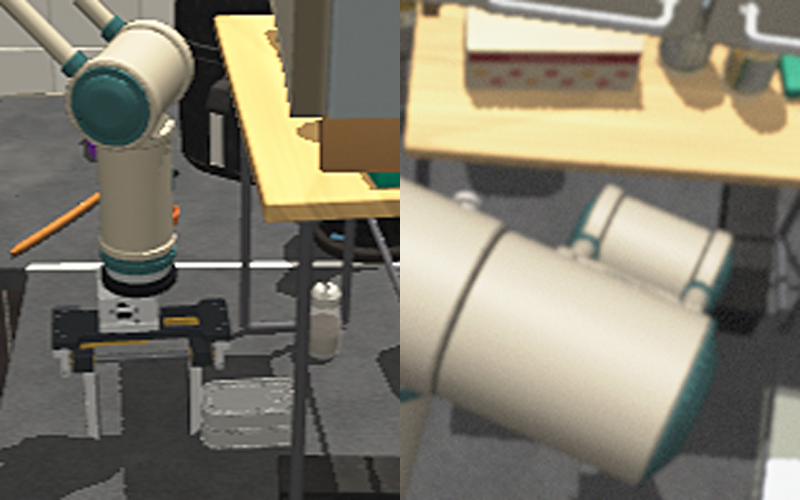

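```bash
python3 - <<'E'
from h import *
D=np.load('s9.npz');s=read_state();o=np.array(s['tool_pos']);M=R.from_rotvec(s['ee_rot']).as_matrix()
v,u=np.mgrid[:480,:640];W=world('side',u,v,D['d']);Q=(W-o)@M*1000
for z in range(330,480,10):
    m=(D['d']>0)&(abs(W[...,2]*1000-z)<5)&(abs(Q[...,0])<110)&(abs(Q[...,1])<80)&(u<340)
    q=Q[m]
    if len(q): 
        e=q[q[:,1]>np.percentile(q[:,1],95)]
        print(z,len(q),np.round(np.percentile(q[:,1],[1,99]),1),'lat of edge',np.round(np.percentile(e[:,0],[5,50,95])))
    m=(D['d']>0)&(abs(W[...,2]*1000-z)<5)&(hsvm if False else True)&(u>335)&(u<420)&(v>130)&(v<225)
    
E
```

```text
330 114 [-33.4  33.3] lat of edge [-16. -11.  -8.]
340 120 [-33.1  33.2] lat of edge [-19. -16. -12.]
350 58 [-20.4  33.3] lat of edge [-20. -18. -13.]
360 114 [-38.6  36.7] lat of edge [-13.  -2.  35.]
370 98 [-47.3  45.7] lat of edge [27. 28. 30.]
380 143 [-53.3  52.7] lat of edge [23. 26. 32.]
390 193 [-56.8  57.8] lat of edge [22. 26. 35.]
400 224 [-56.4  57.6] lat of edge [24. 26. 30.]
410 252 [-55.8  55.8] lat of edge [24. 27. 33.]
420 287 [-52.9  51.4] lat of edge [25. 28. 35.]
430 407 [-58.8  46.5] lat of edge [27. 33. 39.]
440 385 [-67.3  33.6] lat of edge [29. 36. 46.]
450 115 [-78.5 -16. ] lat of edge [54. 58. 64.]
460 91 [-78.6 -26.6] lat of edge [60. 61. 68.]
470 70 [-79.8 -35.2] lat of edge [61. 64. 66.]
```

```bash
python3 -m handwheel '[[[0,6,0,0,1],[0,12,0,0,1],[0,18,0,0,1],[0,23,0,0,1],[0,26,0,0,1],[0,28,0,0,1],[0,28,0,0,1],[0,26,0,0,1],[0,26,-14,0,1],[0,26,-28,0,1]]]'; python3 -m handwheel '[[[0,0,0,0,1],[0,3,0,0,1],[0,6,0,0,1]]]'; python3 - <<'E'
from h import *
s=tip();go((0.559-.0505*.9972,-.063-.0505*.075,.036),4.3)
p,d=grab('side');np.savez('s10',p=p,d=d);v,u=np.mgrid[:480,:640];W=world('side',u,v,d)
o=np.array(s['tool_pos']);M=R.from_rotvec(s['ee_rot']).as_matrix();Q=(W-o)@M*1000
for z in range(370,460,10):
    m=(d>0)&(abs(W[...,2]*1000-z)<5)&(abs(Q[...,0])<110)&(abs(Q[...,1])<80)
    q=Q[m&(u<346)];b=Q[m&(u>342)&(u<360)&(abs(W[...,2]-.379)<.012)];print(z,np.round(np.percentile(q[:,1],[99]),1) if len(q) else 0,np.round(np.percentile(b[:,1],[1,20]),1) if len(b)>3 else '')
cv2.imwrite('pics/t7.png',cv2.cvtColor(np.hstack([cv2.resize(p[120:330,260:400],None,fx=2.8,fy=2.8,interpolation=cv2.INTER_CUBIC)]),cv2.COLOR_RGB2BGR))
E
```

```text
t: 21.17
tool_pos: [0.4904, -0.0675, 0.2349]
ee_rot: [-2.139, -2.299, 0.001]
wrist_force: [-0.7, 0.3, 0.2]
grip_width: 0.094
gripper_force: 0.0
t: 21.42
tool_pos: [0.4963, -0.0671, 0.2348]
ee_rot: [-2.139, -2.299, 0.001]
wrist_force: [-2.0, -0.2, 1.6]
grip_width: 0.0942
gripper_force: 1.1
t 21.4167 tip mm [496.  -67.   35.6] F [-2.04 -0.23  1.63] tau [-0.089  0.471 -0.017] w 0.09422753986811173
go [-0.7 12.7 -0.4] roll -0.2 n rows 0.3 yaw now 4.1 j6 -0.35
370 [62.5] [62.3 62.3]
380 [62.9] [62.  62.3]
390 [77.5] [62.6 66.5]
400 [45.] 
410 [53.] 
420 [56.6] 
430 [56.5] 
440 [54.] 
450 [49.1]
```

View pics/t7.png

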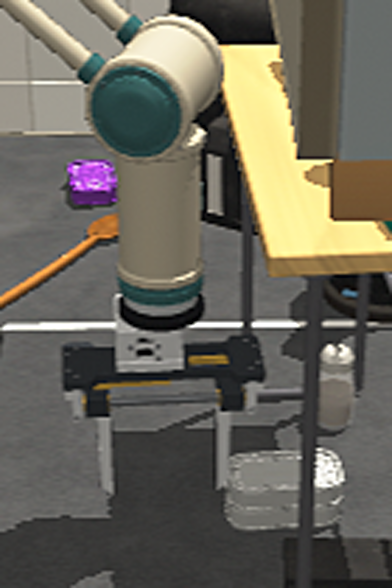

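The board edge reads about 62 mm ahead of the tool axis and the wrist clears it. The stack is straight and seated, with its back end roughly 3 mm short of the edge, so it needs a final push of 13 mm.

```bash
python3 -m handwheel '[[[0,3,0,0,1],[0,6,0,0,1],[0,9,0,0,1],[0,11,0,0,1],[0,12.5,0,0,1],[0,13.5,0,0,1],[0,13.5,0,0,1],[0,13.5,0,0,1]]]'; python3 - <<'E'
from h import *
s=tip()
p,d=grab('side');np.savez('s11',p=p,d=d);v,u=np.mgrid[:480,:640];W=world('side',u,v,d)
o=np.array(s['tool_pos']);M=R.from_rotvec(s['ee_rot']).as_matrix();Q=(W-o)@M*1000
m=(d>0)&(abs(W[...,2]-.379)<.012)&(abs(Q[...,0])<110)&(u>342)&(u<365);b=Q[m&(Q[...,1]>40)];print('edge ahead of axis',np.percentile(b[:,1],[1,10,20]),len(b))
m=(v>250)&(v<325)&(u>335)&(u<400)&(W[...,2]>.04)&(W[...,2]<.06)&(W[...,0]<.7)&(abs(W[...,1]+.065)<.06);q=Q[m];print([np.round(a,1) for a in cv2.minAreaRect(q[:,[1,0]].astype(np.float32))],np.percentile(q[:,1],[1,99]))
E
```

```text
t: 22.13
tool_pos: [0.5105, -0.0662, 0.2352]
ee_rot: [2.14, 2.3, 0.001]
wrist_force: [-0.9, 0.6, -0.3]
grip_width: 0.0941
gripper_force: 0.3
t 22.1333 tip mm [510.6 -66.2  36. ] F [-0.87  0.6  -0.31] tau [-0.067  0.173  0.025] w 0.09413607668169385
edge ahead of axis [48.42881703 51.84359981 57.11857784] 725
[array([106.5,  -3. ]), array([ 68.6, 118.1]), np.float64(90.0)] [ 49.07865315 163.20548425]
```

```bash
python3 -m handwheel '[[[0,-20,0,0,1],[0,-60,0,0,1],[0,-100,0,0,1],[0,-140,-20,0,1],[0,-140,-60,0,1],[0,-140,-100,0,1],[0,-140,-140,0,1],[0,-140,-180,0,1],[0,-140,-180,0,1]]]'; python3 - <<'E'
from h import *
s=tip()
p,d=grab('side');pt,dt=grab('top');v,u=np.mgrid[:480,:640];W=world('side',u,v,d)
F=np.array([.559,-.063]);a=np.radians(4.3);U=np.array([np.cos(a),np.sin(a)]);L=np.array([-U[1],U[0]])
m=(v>250)&(v<325)&(u>325)&(u<400)&(W[...,2]>.04)&(W[...,2]<.06)&(W[...,0]<.7)&(abs(W[...,1]+.065)<.06);q=W[m][:,:2]
rc=cv2.minAreaRect((q*1000).astype(np.float32));print(rc,len(q));e=np.array(rc[0])/1000-F;print('along',e@U*1000,'lat',e@L*1000,np.percentile((q-F)@U*1000,[1,99]),'z',np.percentile(W[m][:,2],95))
tins('side',p,d,[(255,352,330,420)],zr=(.016,.045))
w=W[(v>365)&(v<395)&(u>272)&(u<320)&(W[...,2]>.018)];print('tray tin z',np.percentile(w[:,2],[5,50,95]))
cv2.imwrite('pics/t8.png',cv2.cvtColor(np.hstack([cv2.resize(p[130:430,220:420],None,fx=2,fy=2),cv2.resize(pt[100:400,320:520],None,fx=2,fy=2)]),cv2.COLOR_RGB2BGR))
E
```

```text
t: 22.93
tool_pos: [0.3726, -0.077, 0.4229]
ee_rot: [2.129, 2.288, 0.01]
wrist_force: [0.7, 0.4, -0.7]
grip_width: 0.0938
gripper_force: 0.0
t 22.9333 tip mm [375.9 -78.3 223.7] F [ 0.67  0.43 -0.72] tau [-0.124  0.009  0.022] w 0.09381943543383113
((622.066650390625, -60.32738494873047), (105.45825958251953, 70.40618896484375), 4.393400192260742) 558
along 63.089515464598236 lat -2.0635651547287392 [ 11.16956091 114.58295432] z 0.049814313434473526
side c [ 447.4 -359.1] sz [ 66.1 104.5] long axis deg 1.4 ztop95 33.4 med z 26.0 1222
tray tin z [0.02173808 0.02605639 0.03003852]
```

View pics/t8.png

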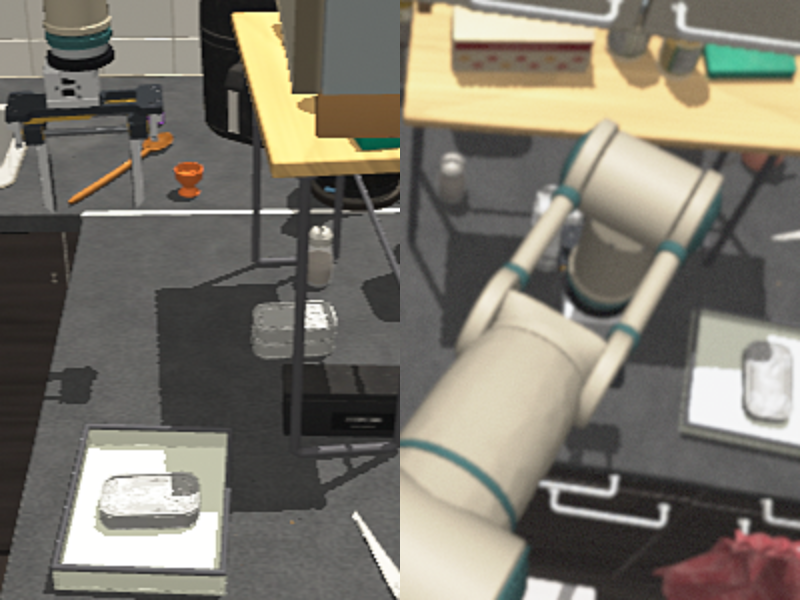

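The stack stands 63 mm behind the front edge, straight and seated (top at 49.8 mm). The blown tin lies flat in the tray, and the arm is clear.

```bash
python3 -c "
from station import finish_job
print(finish_job())"
```

```text
the job is handed in; nothing more can be done
None
```

I pressed only the left tin: it rocked at about 1 N, and it now stands flat in the tray. The other two were taken as sound without pressing; they are stacked and seated under the shelf front, 63 mm behind the edge and straight, and the job was handed in at about 23 s.

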